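# Lock a T-head clamp stud over a module's forked foot

## Robot

A 7-joint arm with a two-finger parallel gripper is mounted at the origin on the work surface. World frame = base frame: x ahead of the robot, y to its left, z up, the work surface at z = 0. Lengths are in m, angles in rad, forces in N, time in s.
With the tool pointing down it reaches from about 0.425 to 1.025 m from the base axis. Payload 9.4 kg.
Tool frame: the origin (TCP) lies midway between the tips of the shut fingers; the grasp point (between the pads) lies 19 mm behind it; z points along the fingers, y is the line along which they close (so a half turn about z gives the same grasp; the last joint's range is limited). The gripper opens to 85 mm and grips with 20 to 120 N. Pads are 22 mm wide; open, the fingers measure 114 mm over their backs; the gripper's body (76 mm by 85 mm) begins 54 mm behind the grasp point. The pads swing forward as they close: fully open they stand 13 mm farther back than shut.
Start: joints at [-1.249, 0.599, -0.003, 1.599, 0.002, 0.943, -0.08], TCP at [0.282, 0.668, 0.231] pointing down, gripper open.
Joint ranges: [-2.57, 2.57], [-0.35, 1.97], [-1.29, 1.29], [0.11, 2.56], [-1.05, 4.19], [0.11, 1.86], [-2.63, 2.63]. Speed limits (rad/s): [2.22, 2.22, 3.01, 3.01, 3.14, 3.14, 3.14].

## Interface

Orientations are given as a rotation vector (axis times angle).
In Python, from cell import env gives the robot as it stands. The module is installed in compiled form; this text tells all that it offers.
- The arm moves only by the shell command python3 -m handwheel 'ROWS' [FORCE]. ROWS is JSON, a list of rows, each an object with "slide": the shift along the tool's x, y, z as a fraction of full scale, a list of three; "delta_rot": the turn, a rotation vector about the tool's x, y, z as a fraction of full scale, a list of three; "grip": the closure in counts, from 0 (fully open) to 255 (shut). In form: [{"slide": [dx, dy, dz], "delta_rot": [rx, ry, rz], "grip": grip}, ...]. A call has 1 to 12 rows; each row shifts and turns the commanded pose from where the row before left it, along the tool's axes as they then stand; what a row does not reach is not made up. Full scale, the value 1, is 300 mm for a shift and pi rad for a turn. A row lasts 1/8 s, in which the tool goes at most 62.5 mm and 10.7 degrees, less where a joint would pass 70% of its speed; a pose out of reach is approached as far as the arm can. A call with a number of a shift or a turn outside -1 to 1 is refused whole. A call with a gripper value outside its range is refused whole. The fingers move at their own pace and stop on an object; FORCE is the grip in N (left out, the last holds). Time passes only in rows, so rows that do not move let the fingers close. It gives the time, the measured TCP pose, the force, the opening and the grip force at its end, in the units of the state.
- env.get_state(): the state, without advancing time (a new reading comes with each control period).
- env.camera(name): name is "scene" or "top" or "wrist"; returns (picture, depth): 420x560x3 uint8, red, green, blue; 420x560 float32, m along the optical axis (not along the pixel's ray), 0 where there is no reading.
- env.camera_params(name): a dict with "mtx" (3x3 intrinsics, pixels), "D" ([k1, k2, p1, p2, k3] as OpenCV has them; the pictures are not rectified), "camera_from_world" (4x4, takes a point from world to camera coordinates). Camera axes: x right, y down, z forward; pixel columns grow to the right and rows downward; lengths in m; the calibration is good to about 2 mm. A picture is of the moment at which its call begins: read the wrist's pose just before it. camera_params takes no time and is no camera call; for the wrist camera it gives the pose at the moment of the call.
- env.sign_off(): hands the job in; it is judged then, once.
The state is a dict: "time": time; "q": joint angles; "qd": joint speeds; "joint_torque": joint torques, N m; "ee_pos": TCP position; "tool_rot": TCP orientation; "contact_force": force on the tool from outside, world axes, zero at the start; "torque": the same for the moment, N m; "finger_gap": finger opening in m; "grip_force": force on a finger pad.
Only numpy, scipy, OpenCV 4.12 (cv2) and the standard library are available. Lean on these libraries where they do the work, as an engineer would, in place of code of your own. Each camera call takes 0.05 s, during which the arm holds its last target. There are 200 camera calls.

## Task

Clamp the driver module's forked foot to the T-slot rail: take the clamp stud out of its wooden stand, drop its T-head into the open part of the rail's slot, slide it along until its stem is fully home at the closed end of the fork, and then turn it a quarter turn so that the head locks crosswise under the slot's lips. Let go and leave the stud standing upright on the slot floor, and leave the other things on the bench where they are.

Things in the scene. Friction and masses are not known exactly. Their poses are not given: they have to be found in the camera images.
- stud: Loose clamp stud, 82 mm tall, about 0.22 kg, at first upright in the stand. Origin: centre of its head's underside, z up. Steel T-head: bar 44 (local y) x 18 (x) x 10 mm high; stem 12 mm dia, z 10-31; collar 30 mm dia, z 31-37; neck 14 mm dia to z 50; then the wing handle. Symmetric under a half turn.
- stud_handle (a point): Centre of the stud's black wing handle, 66 mm above its origin: an upright bar 64 mm long (local y, parallel to the head) x 14 mm thick (local x, grip across this) x 32 mm high.
- stand: Fixed light-wood block 70 (x) x 90 (y) x 24 mm high, left or right of the robot. Its pocket, 21 x 47 mm (long side local y) and 16 mm deep, in the middle of the top, holds the stud's head; pocket floor 8 mm above the bench: lift the stud 16 mm to clear it. Origin: centre of the underside.
- rail: Fixed aluminium T-slot rail on the bench, 360 mm long (local y), 80 mm wide (x), 29 mm high; ends shut by black caps 10 mm thick. Origin: centre of the underside. The slot runs along local y at x = 0: mouth 24 mm wide with 3 mm chamfers, lips z 21-29 mm, below them a cavity 50 mm wide, z 8-21 mm.
- slot_floor (a point): Point on the slot's floor at mid rail, 8 mm above the bench (axes as the rail's). The head enters only with its long side along the slot; on the floor it has 3 mm of headroom under the lips. Inside, the stud turns freely: nothing stops it at the quarter turn.
- foot: Fixed steel foot plate, 8 mm thick, 72 mm wide, on the rail's top (its top 37 mm above the bench), axes as the rail's; origin as point seat. Local +y: two arms, an open fork with a 16 mm gap, narrower than the stud's head. Closed end of the gap at y -6 mm. At y -76 to -136 mm a white module with a green board, 77 mm above the bench.
- fork_mouth (a point): Middle of the fork's mouth, 40 mm along local +y from the seat, at the rail's top. The last 14 mm of the gap flare to 28 mm. The head must go in beyond the arms, stud axis 65 to 140 mm from the seat, then slide toward local -y under the arms; the collar passes 2 mm above them.
- seat (a point): The point on the rail's top face (29 mm above the bench) where the stud's axis is when the stem is fully home: 6 mm (the stem's radius) in front of the fork's closed end, midway between its arms.
- spool: Bystander: loose white fibre spool with a yellow winding, 84 mm dia, 28 mm high, lying flat. Origin: centre of its underside. On the other side of the robot from the stand.
- module: Bystander: loose aluminium plate 90 x 90 mm, with a green board on it, 24 mm high. Origin: centre of its underside.
- bottle: Bystander: loose white plastic bottle, 56 mm dia, 130 mm tall, upright. Origin: centre of its underside.
- driver: Bystander: loose screwdriver, 170 mm long, lying beyond the rail. Origin: underside of the tool.
There are look-alikes about, which are no part of the job. What is shaped like the stud but blue or red is not meant.

How it is judged:
By the outcome, as a careful person would: the job done as asked, in the order asked, and still so for the second after the job is handed in, with the robot touching nothing.
It also fails if it takes over 59 s, if anything falls off the work surface, if the arm or the gripper's body presses on something with over 40 N, if the wrist force passes 120 N, or if a joint passes its speed limit or range.

## Working session

There is one attempt and no reset: what is moved stays moved. The work goes in short steps, Python scripts to look and compute and a shell command to move; the robot and the scene stay as the last step left them, time stands still between calls to the robot, and variables do not carry over. Pictures are saved under pics/ and viewed, at most 10 in all, crops included, and the job is handed in when it is done.

```bash
mkdir -p pics; cat > h.py <<'E'
import numpy as np, cv2
from cell import env
from scipy.spatial.transform import Rotation as R
def snap(name):
    p=env.camera_params(name); im,d=env.camera(name); return p,im,d
def cloud(p,d):
    K=np.array(p['mtx'],float);D=np.array(p['D'],float)
    v,u=np.mgrid[0:420,0:560]
    n=cv2.undistortPoints(np.stack([u.ravel(),v.ravel()],1).astype(np.float64)[:,None],K,D)[:,0]
    z=d.ravel(); P=np.c_[n*z[:,None],z]; T=np.array(p['camera_from_world'])
    W=(P-T[:3,3])@T[:3,:3]; W[z==0]=np.nan
    return W.reshape(420,560,3)
def save(name,im): cv2.imwrite('pics/'+name,im[...,::-1])
E
python3 - <<'E'
from h import *
s=env.get_state();print(s)
out=[]
for n in ('top','scene'):
    p,im,d=snap(n); W=cloud(p,d); np.savez('/tmp/'+n,im=im,W=W); save(n+'0.png',im)
E
```

```text
{'time': 0.0, 'q': array([-1.24870647,  0.60015123, -0.00251072,  1.60014644,  0.00176898,
        0.94290472, -0.07975411]), 'qd': array([-4.44113125e-04, -8.99091893e-04,  4.19237417e-04,  9.73418727e-05,
       -5.61158250e-04, -9.80318865e-04, -2.97706600e-04]), 'joint_torque': array([ 2.04801174e-03, -7.76453948e+01,  1.56545252e+00, -2.58037162e+01,
        1.22396226e-02,  8.55067803e-03, -7.76624461e-06]), 'ee_pos': array([0.28135939, 0.66765229, 0.23039265]), 'tool_rot': array([-6.22147814e-01, -3.07918811e+00,  2.50916303e-03]), 'contact_force': array([-0.22281275, -0.50967536, -0.33115869]), 'torque': array([ 0.04442675, -0.0048397 , -0.03130914]), 'grip_force': 0.0, 'finger_gap': 0.08556109107680752}
```

View pics/top0.png

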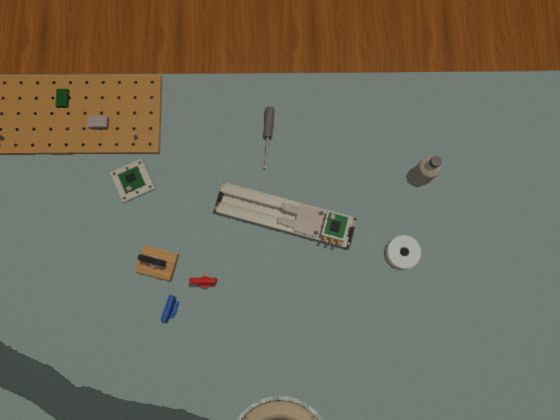

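View pics/scene0.png

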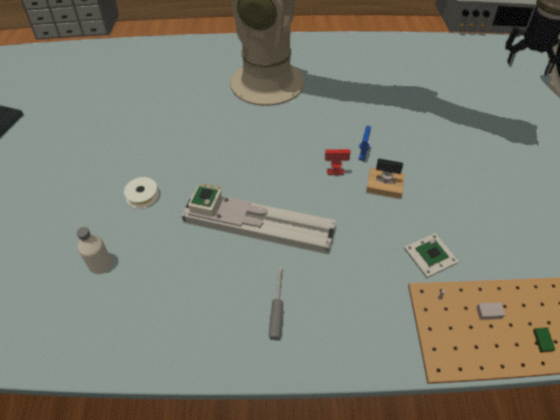

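The top view shows the stud's black handle at about (152,261) on the stand at (157,263). The rail runs from (218,196) to (353,235), with the fork opening toward the left end. The arms are at about (285,214), and the module is at (336,226). Next I'll measure these.

```bash
python3 - <<'E'
from h import *
t=np.load('/tmp/top.npz');W=t['W'];im=t['im'].astype(int)
def rect(m,l):
    P=W[m][:,:2]; r=cv2.minAreaRect(P.astype(np.float32)*1000); print(l,m.sum(),r,np.nanmedian(W[m][:,2]))
v,u=np.mgrid[0:420,0:560]
def box(a,b,c,d): return (u>a)&(u<b)&(v>c)&(v<d)
Z=W[...,2]
rect(box(130,184,240,286)&(Z>.012)&(Z<.034)&(im[...,0]>im[...,2]+40),'stand')
m=box(130,184,240,286)&(Z>.075);rect(m,'handle');print(np.nanmedian(W[m],0))
rect(box(205,365,175,255)&(Z>.015)&(Z<.06),'rail')
rect(box(205,330,175,255)&(Z>.033)&(Z<.045),'foot')
rect(box(310,365,175,255)&(Z>.065)&(Z<.09),'mod')
for pt in [(152,261),(218,196),(353,235),(100,300),(403,252),(203,282),(170,308)]: print(pt,W[pt[1],pt[0]])
big=cv2.resize(t['im'][175:255,205:365],None,fx=5,fy=5,interpolation=cv2.INTER_CUBIC);save('rail.png',big)
E
```

```text
stand 743 ((457.4554748535156, 304.11199951171875), (91.00430297851562, 69.0953598022461), 74.760009765625) 0.02448322256824203
handle 166 ((457.4269104003906, 303.33465576171875), (64.90611267089844, 14.017289161682129), 74.48763275146484) 0.08935660232411918
[0.45730059 0.30317503 0.0893566 ]
rail 3144 ((575.820556640625, -20.656585693359375), (360.3194274902344, 84.94644927978516), 73.56713104248047) 0.0314162165287397
foot 1174 ((583.47509765625, 5.880401611328125), (303.14398193359375, 79.63983154296875), 73.70279693603516) 0.036984413304741406
mod 578 ((536.0902709960938, -144.15809631347656), (58.757286071777344, 74.03355407714844), 74.09010314941406) 0.0698418739687722
(152, 261) [0.45300812 0.30087344 0.08903326]
(218, 196) [0.62445974 0.15021573 0.03287202]
(353, 235) [ 0.52339134 -0.19606662  0.00833915]
(100, 300) [3.66141935e-01 4.47743270e-01 2.41500904e-04]
(403, 252) [ 0.47533356 -0.31726305  0.02931694]
(203, 282) [0.40239292 0.17980197 0.07698551]
(170, 308) [0.34182735 0.25625195 0.08166701]
```

View pics/rail.png

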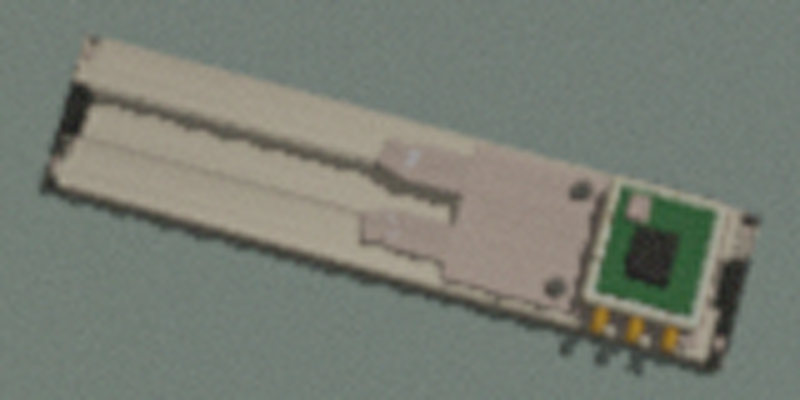

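The rail crop confirms the fork opens toward the left end cap (world +y), with its closed end near crop (455,205). Now I'll write a helper that turns a goal pose into tool-axis fractions.

```bash
cat >> h.py <<'E'
def go(x,y,z,yaw):
    """yaw = direction (deg) of tool y in world; translation first, then turn"""
    s=env.get_state(); M=R.from_rotvec(s['tool_rot']).as_matrix()
    t=np.radians(yaw); ty=np.array([np.cos(t),np.sin(t),0]); tz=np.array([0,0,-1.]); G=np.c_[np.cross(ty,tz),ty,tz]
    d=M.T@(np.array([x,y,z])-s['ee_pos']); r=R.from_matrix(M.T@G).as_rotvec()
    print('pos',s['ee_pos'].round(4),'yaw',np.degrees(np.arctan2(M[1,1],M[0,1])).round(2),'t',s['time'],'F',s['contact_force'].round(1),'gap',round(s['finger_gap'],4),'gf',round(s['grip_force'],1))
    print('slide',(d/.3).round(4),'mm',(d*1000).round(1),'rot',(r/np.pi).round(4),'deg',np.degrees(r).round(2))
E
python3 -c "
from h import *
go(.45,.305,.23,-15.5)"
```

```text
pos [0.2814 0.6677 0.2305] yaw 67.15 t 0.1 F [ 0.  -0.7 -1.3] gap 0.0853 gf 0.0
slide [-0.9874 -0.896   0.0031] mm [-296.2 -268.8    0.9] rot [-3.000e-04  3.000e-04  4.592e-01] deg [-6.000e-02  6.000e-02  8.265e+01]
```

```bash
python3 -m handwheel '[{"slide":[-0.1234,-0.112,0],"delta_rot":[0,0,0],"grip":0},{"slide":[-0.1234,-0.112,0],"delta_rot":[0,0,0],"grip":0},{"slide":[-0.1234,-0.112,0],"delta_rot":[0,0,0],"grip":0},{"slide":[-0.1234,-0.112,0],"delta_rot":[0,0,0],"grip":0},{"slide":[-0.1234,-0.112,0],"delta_rot":[0,0,0],"grip":0},{"slide":[-0.1234,-0.112,0],"delta_rot":[0,0,0],"grip":0},{"slide":[-0.1234,-0.112,0],"delta_rot":[0,0,0],"grip":0},{"slide":[-0.1234,-0.112,0],"delta_rot":[0,0,0],"grip":0}]' 40
python3 -m handwheel '[{"slide":[0,0,0],"delta_rot":[0,0,0.051],"grip":0},{"slide":[0,0,0],"delta_rot":[0,0,0.051],"grip":0},{"slide":[0,0,0],"delta_rot":[0,0,0.051],"grip":0},{"slide":[0,0,0],"delta_rot":[0,0,0.051],"grip":0},{"slide":[0,0,0],"delta_rot":[0,0,0.051],"grip":0},{"slide":[0,0,0],"delta_rot":[0,0,0.051],"grip":0},{"slide":[0,0,0],"delta_rot":[0,0,0.051],"grip":0},{"slide":[0,0,0],"delta_rot":[0,0,0.051],"grip":0},{"slide":[0,0,0],"delta_rot":[0,0,0.051],"grip":0},{"slide":[0,0,0],"delta_rot":[0,0,0],"grip":0}]'
python3 - <<'E'
from h import *
p,im,d=snap('wrist');W=cloud(p,d);save('w1.png',im);Z=W[...,2]
m=(Z>.075)&(Z<.1)&(im.max(2)<90)&(np.hypot(W[...,0]-.457,W[...,1]-.303)<.06)
P=W[m];print(m.sum(),cv2.minAreaRect(P[:,:2].astype(np.float32)*1000),np.median(P[:,2]))
go(.457,.3035,.06,-15.5)
E
```

```text
time: 1.1
ee_pos: [0.4505, 0.3038, 0.2311]
tool_rot: [-0.622, -3.079, 0.0]
contact_force: [1.5, 0.1, -0.2]
finger_gap: 0.085
grip_force: 0.0
time: 2.35
ee_pos: [0.4498, 0.3055, 0.231]
tool_rot: [2.499, 1.904, -0.001]
contact_force: [0.7, -0.8, -0.3]
finger_gap: 0.0856
grip_force: 0.0
873 ((455.77752685546875, 305.8060607910156), (61.82219314575195, 12.983658790588379), 74.65681457519531) 0.08961104767922583
pos [0.4498 0.3055 0.2311] yaw -15.25 t 2.4 F [ 0.6 -0.1  0.8] gap 0.0855 gf 0.0
slide [1.000e-04 2.480e-02 5.703e-01] mm [  0.    7.4 171.1] rot [-0.      0.0002  0.0014] deg [-0.    0.03  0.25]
```

View pics/w1.png

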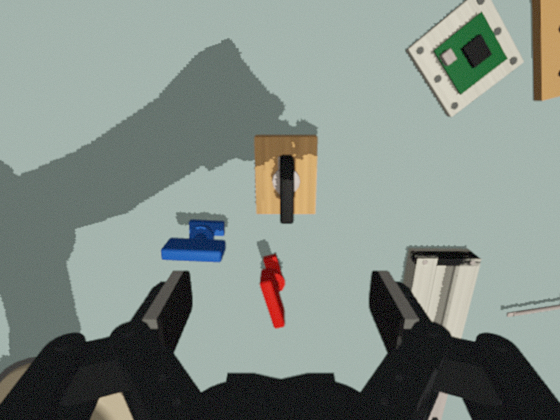

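The wrist view shows the stud handle at (287,188) in the stand, with the blue and red look-alikes well clear of the fingers. Descending to grasp.

```bash
python3 -m handwheel '[{"slide":[0.0025,0.022,0.1],"delta_rot":[0,0,0],"grip":0},{"slide":[0,0,0.15],"delta_rot":[0,0,0],"grip":0},{"slide":[0,0,0.15],"delta_rot":[0,0,0],"grip":0},{"slide":[0,0,0.12],"delta_rot":[0,0,0],"grip":0},{"slide":[0,0,0.05],"delta_rot":[0,0,0],"grip":0},{"slide":[0,0,0],"delta_rot":[0,0,0],"grip":0},{"slide":[0,0,0],"delta_rot":[0,0,0],"grip":255},{"slide":[0,0,0],"delta_rot":[0,0,0],"grip":255},{"slide":[0,0,0],"delta_rot":[0,0,0],"grip":255},{"slide":[0,0,0],"delta_rot":[0,0,0],"grip":255},{"slide":[0,0,0],"delta_rot":[0,0,0],"grip":255},{"slide":[0,0,0],"delta_rot":[0,0,0],"grip":255}]' 60
python3 -m handwheel '[{"slide":[0,0,0],"delta_rot":[0,0,0],"grip":255},{"slide":[0,0,0],"delta_rot":[0,0,0],"grip":255}]'
```

```text
time: 3.9
ee_pos: [0.4567, 0.3046, 0.0608]
tool_rot: [-2.5, -1.902, -0.001]
contact_force: [-0.8, -0.3, 6.6]
finger_gap: 0.0131
grip_force: 58.4
time: 4.15
ee_pos: [0.4567, 0.3046, 0.0608]
tool_rot: [-2.5, -1.902, -0.001]
contact_force: [-1.0, -0.5, 5.6]
finger_gap: 0.0134
grip_force: 58.4
```

```bash
python3 -m handwheel '[{"slide":[0,0,-0.05],"delta_rot":[0,0,0],"grip":255},{"slide":[0,0,-0.1],"delta_rot":[0,0,0],"grip":255},{"slide":[0,0,-0.13],"delta_rot":[0,0,0],"grip":255},{"slide":[0,0,-0.12],"delta_rot":[0,0,0],"grip":255},{"slide":[0,0,0],"delta_rot":[0,0,0],"grip":255}]'
python3 -c "
from h import *
go(.591,.044,.18,-16.3)"
```

```text
time: 4.78
ee_pos: [0.4576, 0.305, 0.1833]
tool_rot: [-2.5, -1.902, -0.008]
contact_force: [0.4, -0.2, -2.8]
finger_gap: 0.0132
grip_force: 58.9
pos [0.4576 0.305  0.1833] yaw -15.47 t 4.775 F [ 0.4 -0.2 -2.8] gap 0.0132 gf 58.9
slide [-0.72    0.6604  0.0097] mm [-216.   198.1    2.9] rot [ 0.0009 -0.0013  0.0046] deg [ 0.15 -0.24  0.83]
```

```bash
python3 -m handwheel '[{"slide":[-0.06,0.055,0],"delta_rot":[0,0,0],"grip":255},{"slide":[-0.12,0.11,0],"delta_rot":[0,0,0],"grip":255},{"slide":[-0.12,0.11,0],"delta_rot":[0,0,0],"grip":255},{"slide":[-0.12,0.11,0],"delta_rot":[0,0,0],"grip":255},{"slide":[-0.12,0.11,0],"delta_rot":[0,0,0],"grip":255},{"slide":[-0.12,0.11,0],"delta_rot":[0,0,0],"grip":255},{"slide":[-0.06,0.055,0.01],"delta_rot":[0,0,0.0045],"grip":255},{"slide":[0,0,0],"delta_rot":[0,0,0],"grip":255},{"slide":[0,0,0],"delta_rot":[0,0,0],"grip":255}]'
python3 - <<'E'
from h import *
p,im,d=snap('wrist');W=cloud(p,d);save('w2.png',im)
go(.591,.044,.18,-16.3)
np.savez('/tmp/w2',im=im,W=W,T=p['camera_from_world'])
p,im,d=snap('top');np.savez('/tmp/top2',im=im,W=cloud(p,d))
E
```

```text
time: 5.9
ee_pos: [0.589, 0.0441, 0.1765]
tool_rot: [-2.512, -1.884, 0.002]
contact_force: [-0.2, 0.9, -2.2]
finger_gap: 0.013
grip_force: 58.7
pos [0.5891 0.0445 0.1768] yaw -16.19 t 5.95 F [-0.6 -0.3 -1.7] gap 0.0127 gf 58.7
slide [ 0.0001  0.0067 -0.0108] mm [ 0.   2.  -3.3] rot [-0.0005  0.      0.0006] deg [-0.08  0.    0.11]
```

View pics/w2.png

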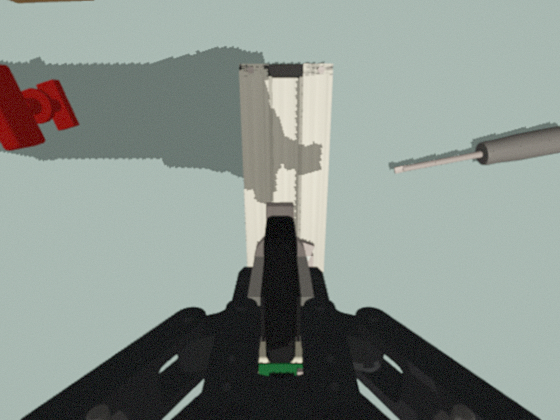

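The wrist view shows the held handle at (280,290), the head tip at (280,208), the slot mouth between about columns 270 and 300, and the rail's end cap at (287,70). I'll fit the slot line and the handle in the tool frame.

```bash
python3 - <<'E'
from h import *
from numpy import degrees as dg
def ana(W,im,name,wrist):
    Z=W[...,2]; c=np.array([.5758,-.0207])
    a=np.radians(73.7)
    for it in range(2):
        ey=np.array([np.cos(a),np.sin(a)]);ex=np.array([ey[1],-ey[0]])
        Q=W[...,:2]-c; X=Q@ex*1000;Y=Q@ey*1000
        reg=(abs(X)<46)&(abs(Y)<185)
        top=reg&(Z>.0265)&(Z<.0315); fl=reg&(Z>.004)&(Z<.014)&(abs(X)<20)
        C=[];
        for y0 in np.arange(0 if not wrist else 40,166,6):
            b=top&(abs(Y-y0)<3);x=X[b]
            if (x<-10).sum()<15 or (x>10).sum()<15: continue
            lo,hi=np.percentile(x,1),np.percentile(x,99)
            sl,sh=np.percentile(x[x<0],99),np.percentile(x[x>0],1)
            C.append((y0,lo,hi,sl,sh))
        C=np.array(C)
        k=np.polyfit(C[:,0],(C[:,1]+C[:,2])/2,1);k2=np.polyfit(C[:,0],(C[:,3]+C[:,4])/2,1)
        print(name,'yaw',dg(a)-90,'outer mid fit',k.round(4),'slot mid fit',k2.round(4),'n',len(C),'med lo hi sl sh',np.median(C[:,1:],0).round(1))
        kk=k if wrist==0 else k
        a-=np.arctan(kk[0]); c=c+ex*kk[1]/1000
    ey=np.array([np.cos(a),np.sin(a)]);ex=np.array([ey[1],-ey[0]])
    Q=W[...,:2]-c; X=Q@ex*1000;Y=Q@ey*1000
    reg=(abs(X)<40)&(Z>.015)&(Z<.034)&(abs(Y)<200); print(' ends',np.percentile(Y[reg],[.05,.2,99.8,99.95]).round(1))
    print(' line c',c,'yaw',dg(a)-90)
    return c,ex,ey,X,Y,Z
t=np.load('/tmp/top.npz');c,ex,ey,X,Y,Z=ana(t['W'],t['im'],'top',0)
# foot: gap closed end: points z~.037 with |X|<6
b=(abs(X)<5)&(Z>.034)&(Z<.040)&(abs(Y)<120);print('closed end Y',np.percentile(Y[b],[90,97,99,100]).round(1))
b=(abs(X)<35)&(abs(X)>14)&(Z>.0345)&(Z<.0395)&(abs(Y)<120);print('arm tips Y',np.percentile(Y[b],[97,99,100]).round(1))
b=(abs(X)<34)&(Z>.06)&(Z<.095);print('mod Y',np.percentile(Y[b],[.5,2,50,98,99.5]).round(1))
t=np.load('/tmp/w2.npz');W=t['W'];cw,exw,eyw,Xw,Yw,Zw=ana(W,t['im'],'wrist',1)
s=env.get_state();M=R.from_rotvec(s['tool_rot']).as_matrix()
L=((W-s['ee_pos'])@M)*1000  # tool frame mm
dark=t['im'].max(2)<70
v,u=np.mgrid[0:420,0:560]
h=dark&(abs(L[...,0])<45)&(abs(L[...,1])<12)&(L[...,2]>-45)&(L[...,2]<-25)&(v>205)&(v<362)
print('handle top tool mm',h.sum(),np.percentile(L[h],[1,50,99],axis=0).round(1), 'px v',v[h].min(),v[h].max())
P=L[h][:,:2];print(cv2.minAreaRect(P.astype(np.float32)))
g=(abs(u-280)<9)&(v>203)&(v<214);print('head tip tool',np.nanmedian(L[g],0).round(1),'z',np.nanmedian(W[g],0).round(4))
E
```

```text
top yaw -16.299999999999997 outer mid fit [0.0015 0.8687] slot mid fit [-0.0125  1.6324] n 8 med lo hi sl sh [-38.8  39.7 -12.8  14.2]
top yaw -16.388793025683682 outer mid fit [-0.      0.0008] slot mid fit [-0.0142  0.7701] n 8 med lo hi sl sh [-39.8  38.7 -13.7  13.2]
 ends [-179.8 -179.6  179.6  179.9]
 line c [ 0.57663452 -0.02094403] yaw -16.38806678180856
closed end Y [-36.8 -32.9 -31.8 -30.4]
arm tips Y [ 62.5  94.6 114.8]
mod Y [-159.7 -158.4 -129.4 -100.9 -100.1]
wrist yaw -16.299999999999997 outer mid fit [-0.0055 -0.898 ] slot mid fit [ 0.0172 -3.7116] n 21 med lo hi sl sh [-41.   38.  -14.3  11.3]
wrist yaw -15.986313854855794 outer mid fit [-0.0001  0.017 ] slot mid fit [ 0.0228 -2.8242] n 21 med lo hi sl sh [-39.5  39.5 -12.9  12.8]
 ends [-18.2 -14.2 178.7 178.8]
 line c [ 0.57495439 -0.02045263] yaw -15.982114077959466
handle top tool mm 4674 [[-29.2  -9.6 -44.4]
 [  4.8  -0.6 -28.6]
 [ 30.8  10.  -25.7]] px v 237 361
((0.1663990020751953, -1.8302993774414062), (62.972660064697266, 23.705739974975586), 8.927268981933594)
head tip tool [19.2 -0.7 43.6] z [0.5937 0.0634 0.1333]
```

The two cameras disagree by about 2 mm across the slot. The known grasp pose falls midway between them, so I'll shift +5.4 mm across the slot and lower gently while watching the force.

```bash
python3 -m handwheel '[{"slide":[0,0.018,0.1],"delta_rot":[0,0,0],"grip":255},{"slide":[0,0,0.1],"delta_rot":[0,0,0],"grip":255},{"slide":[0,0,0.07],"delta_rot":[0,0,0],"grip":255},{"slide":[0,0,0.02],"delta_rot":[0,0,0],"grip":255},{"slide":[0,0,0.01],"delta_rot":[0,0,0],"grip":255},{"slide":[0,0,0.01],"delta_rot":[0,0,0],"grip":255},{"slide":[0,0,0.01],"delta_rot":[0,0,0],"grip":255},{"slide":[0,0,0],"delta_rot":[0,0,0],"grip":255}]'
python3 -c "
from h import *
go(.594,.043,.0625,-16.2)"
```

```text
time: 7.0
ee_pos: [0.5951, 0.0419, 0.0814]
tool_rot: [2.514, 1.884, 0.0]
contact_force: [0.6, -0.0, -3.4]
finger_gap: 0.0131
grip_force: 58.8
pos [0.5951 0.0419 0.0814] yaw -16.28 t 7.0 F [ 0.6 -0.  -3.4] gap 0.0131 gf 58.8
slide [ 0.0026 -0.0046  0.0631] mm [ 0.8 -1.4 18.9] rot [ 0.0001 -0.     -0.0004] deg [ 0.01 -0.01 -0.08]
```

```bash
python3 -m handwheel '[{"slide":[0,-0.0035,0.01],"delta_rot":[0,0,0],"grip":255},{"slide":[0,0,0.01],"delta_rot":[0,0,0],"grip":255},{"slide":[0,0,0.01],"delta_rot":[0,0,0],"grip":255},{"slide":[0,0,0.01],"delta_rot":[0,0,0],"grip":255},{"slide":[0,0,0],"delta_rot":[0,0,0],"grip":255}]'
```

```text
time: 7.62
ee_pos: [0.5939, 0.0421, 0.069]
tool_rot: [-2.513, -1.884, 0.001]
contact_force: [-0.2, -0.7, -1.2]
finger_gap: 0.0129
grip_force: 58.8
```

```bash
python3 -m handwheel '[{"slide":[0,0,0.01],"delta_rot":[0,0,0],"grip":255},{"slide":[0,0,0.01],"delta_rot":[0,0,0],"grip":255},{"slide":[0,0,0],"delta_rot":[0,0,0],"grip":255}]'
python3 -c "
from h import *
go(.5939,.0421,.062,-16.2)"
```

```text
time: 8.0
ee_pos: [0.5939, 0.0422, 0.063]
tool_rot: [-2.513, -1.885, 0.001]
contact_force: [0.4, 0.6, -2.5]
finger_gap: 0.0132
grip_force: 58.8
pos [0.5939 0.0422 0.063 ] yaw -16.28 t 8.0 F [ 0.4  0.6 -2.5] gap 0.0132 gf 58.8
slide [-0.0002  0.      0.0034] mm [-0.1  0.   1. ] rot [-0.0001  0.0001 -0.0004] deg [-0.02  0.01 -0.08]
```

```bash
python3 -m handwheel '[{"slide":[-0.03,0,0.0035],"delta_rot":[0,0,0],"grip":255},{"slide":[-0.04,0,0],"delta_rot":[0,0,0],"grip":255},{"slide":[-0.04,0,0],"delta_rot":[0,0,0],"grip":255},{"slide":[-0.04,0,0],"delta_rot":[0,0,0],"grip":255},{"slide":[-0.03,0,0],"delta_rot":[0,0,0],"grip":255},{"slide":[0,0,0],"delta_rot":[0,0,0],"grip":255}]'
python3 -m handwheel '[{"slide":[-0.02,0,0],"delta_rot":[0,0,0],"grip":255},{"slide":[-0.02,0,0],"delta_rot":[0,0,0],"grip":255},{"slide":[-0.01,0,0],"delta_rot":[0,0,0],"grip":255},{"slide":[0,0,0],"delta_rot":[0,0,0],"grip":255}]'
python3 -c "
from h import *
go(.569,-.043,.062,-16.2)"
```

```text
time: 8.75
ee_pos: [0.5787, -0.0107, 0.0623]
tool_rot: [2.515, 1.883, -0.0]
contact_force: [-0.6, 1.1, -2.5]
finger_gap: 0.0131
grip_force: 58.8
time: 9.25
ee_pos: [0.5746, -0.0244, 0.0623]
tool_rot: [2.514, 1.884, -0.0]
contact_force: [0.3, -0.2, -3.1]
finger_gap: 0.013
grip_force: 58.8
pos [ 0.5746 -0.0244  0.0623] yaw -16.3 t 9.25 F [ 0.3 -0.2 -3.1] gap 0.013 gf 58.8
slide [-0.0649 -0.0006  0.0009] mm [-19.5  -0.2   0.3] rot [ 0.      0.     -0.0006] deg [ 0.    0.01 -0.1 ]
```

```bash
python3 -m handwheel '[{"slide":[-0.02,0,0],"delta_rot":[0,0,0],"grip":255},{"slide":[-0.02,0,0],"delta_rot":[0,0,0],"grip":255},{"slide":[-0.01,0,0],"delta_rot":[0,0,0],"grip":255},{"slide":[0,0,0],"delta_rot":[0,0,0],"grip":255}]'
python3 -m handwheel '[{"slide":[-0.005,0,0],"delta_rot":[0,0,0],"grip":255},{"slide":[-0.005,0,0],"delta_rot":[0,0,0],"grip":255},{"slide":[0,0,0],"delta_rot":[0,0,0],"grip":255}]'
```

```text
time: 9.75
ee_pos: [0.5704, -0.0389, 0.0623]
tool_rot: [2.514, 1.884, -0.0]
contact_force: [-0.2, -0.8, -2.7]
finger_gap: 0.0132
grip_force: 58.8
time: 10.12
ee_pos: [0.5696, -0.0414, 0.0623]
tool_rot: [2.514, 1.884, -0.0]
contact_force: [-0.2, 0.2, -2.5]
finger_gap: 0.0131
grip_force: 58.8
```

```bash
python3 -m handwheel '[{"slide":[-0.004,0,0],"delta_rot":[0,0,0],"grip":255},{"slide":[-0.004,0,0],"delta_rot":[0,0,0],"grip":255},{"slide":[0,0,0],"delta_rot":[0,0,0],"grip":255}]'
python3 -m handwheel '[{"slide":[-0.003,0,0],"delta_rot":[0,0,0],"grip":255},{"slide":[0,0,0],"delta_rot":[0,0,0],"grip":255}]'
python3 -m handwheel '[{"slide":[-0.003,0,0],"delta_rot":[0,0,0],"grip":255},{"slide":[0,0,0],"delta_rot":[0,0,0],"grip":255}]'
```

```text
time: 10.5
ee_pos: [0.5689, -0.0438, 0.0622]
tool_rot: [2.514, 1.884, -0.0]
contact_force: [-0.1, -0.1, -1.8]
finger_gap: 0.0129
grip_force: 58.8
time: 10.75
ee_pos: [0.5689, -0.044, 0.0623]
tool_rot: [-2.513, -1.885, -0.001]
contact_force: [-0.0, 2.3, -2.0]
finger_gap: 0.0131
grip_force: 58.8
time: 11.0
ee_pos: [0.5688, -0.0443, 0.0623]
tool_rot: [-2.512, -1.885, -0.002]
contact_force: [0.8, 4.7, -2.0]
finger_gap: 0.0131
grip_force: 58.8
```

Contact with the closed end came where expected (force rising at y≈-0.044). I'll ease off the push slightly and make the quarter turn.

```bash
python3 -m handwheel '[{"slide":[0.002,0,0],"delta_rot":[0,0,0],"grip":255},{"slide":[0,0,0],"delta_rot":[0,0,0.05],"grip":255},{"slide":[0,0,0],"delta_rot":[0,0,0.05],"grip":255},{"slide":[0,0,0],"delta_rot":[0,0,0.05],"grip":255},{"slide":[0,0,0],"delta_rot":[0,0,0],"grip":255}]'
python3 -c "
from h import *
go(.5689,-.0439,.062,-106.2);print(env.get_state()['q'][6])"
```

```text
time: 11.62
ee_pos: [0.5694, -0.0445, 0.0624]
tool_rot: [2.882, 1.248, 0.001]
contact_force: [3.2, 3.6, -2.1]
finger_gap: 0.0131
grip_force: 58.8
pos [ 0.5694 -0.0445  0.0624] yaw -43.19 t 11.625 F [ 3.2  3.6 -2.1] gap 0.0131 gf 58.8
slide [ 0.0004 -0.0027  0.0013] mm [ 0.1 -0.8  0.4] rot [ 2.0e-04 -4.0e-04  3.5e-01] deg [ 4.000e-02 -6.000e-02  6.301e+01]
-0.26985763093338205
```

```bash
python3 -m handwheel '[{"slide":[0,0,0],"delta_rot":[0,0,0.05],"grip":255},{"slide":[0,0,0],"delta_rot":[0,0,0.05],"grip":255},{"slide":[0,0,0],"delta_rot":[0,0,0.05],"grip":255},{"slide":[0,0,0],"delta_rot":[0,0,0.05],"grip":255},{"slide":[0,0,0],"delta_rot":[0,0,0.05],"grip":255},{"slide":[0,0,0],"delta_rot":[0,0,0.05],"grip":255},{"slide":[0,0,0],"delta_rot":[0,0,0.05],"grip":255},{"slide":[0,0,0],"delta_rot":[0,0,0],"grip":255}]'
python3 - <<'E'
from h import *
go(.5689,-.0439,.062,-106.2)
E
```

```text
time: 12.62
ee_pos: [0.5684, -0.0447, 0.0621]
tool_rot: [3.11, -0.438, -0.001]
contact_force: [1.2, 3.0, -3.3]
finger_gap: 0.0132
grip_force: 58.9
pos [ 0.5684 -0.0447  0.0621] yaw -106.04 t 12.625 F [ 1.2  3.  -3.3] gap 0.0132 gf 58.9
slide [ 0.0009 -0.0031  0.0002] mm [ 0.3 -0.9  0.1] rot [0.0002 0.0003 0.0009] deg [0.03 0.05 0.16]
```

```bash
python3 -m handwheel '[{"slide":[0,0.001,0.0025],"delta_rot":[0,0,0.001],"grip":255},{"slide":[0,0,0.0015],"delta_rot":[0,0,0],"grip":255},{"slide":[0,0,0],"delta_rot":[0,0,0],"grip":255}]'
python3 -m handwheel '[{"slide":[0,0,0.001],"delta_rot":[0,0,0],"grip":255},{"slide":[0,0,0],"delta_rot":[0,0,0],"grip":255}]'
```

```text
time: 13.0
ee_pos: [0.5684, -0.0449, 0.0611]
tool_rot: [-3.109, 0.448, 0.001]
contact_force: [1.5, 4.0, -0.7]
finger_gap: 0.0131
grip_force: 59.0
time: 13.25
ee_pos: [0.5684, -0.0449, 0.0609]
tool_rot: [-3.109, 0.449, 0.0]
contact_force: [-0.8, 4.3, 3.4]
finger_gap: 0.0128
grip_force: 59.6
```

```bash
python3 -m handwheel '[{"slide":[0,0,0],"delta_rot":[0,0,0],"grip":130},{"slide":[0,0,0],"delta_rot":[0,0,0],"grip":130},{"slide":[0,0,0],"delta_rot":[0,0,0],"grip":130},{"slide":[0,0,0],"delta_rot":[0,0,0],"grip":130},{"slide":[0,0,-0.05],"delta_rot":[0,0,0],"grip":130},{"slide":[0,0,-0.1],"delta_rot":[0,0,0],"grip":130},{"slide":[0,0,-0.15],"delta_rot":[0,0,0],"grip":130},{"slide":[0,0,-0.15],"delta_rot":[0,0,0],"grip":130},{"slide":[0,0,-0.1],"delta_rot":[0,0,0],"grip":130},{"slide":[0,0,0],"delta_rot":[0,0,0],"grip":130}]'
python3 - <<'E'
from h import *
go(.5689,-.0439,.062,-106.2)
p,im,d=snap('wrist');W=cloud(p,d);save('w3.png',im)
Z=W[...,2];m=(Z>.083)&(Z<.1)&(im.max(2)<90)&(np.hypot(W[...,0]-.569,W[...,1]+.044)<.05)
P=W[m]
if m.sum()>20: print(m.sum(),cv2.minAreaRect(P[:,:2].astype(np.float32)*1000),P[:,2].min(),np.median(P[:,2]),P[:,2].max())
E
```

```text
time: 14.5
ee_pos: [0.5695, -0.0455, 0.2286]
tool_rot: [-3.108, 0.45, -0.007]
contact_force: [-0.6, 0.6, -1.1]
finger_gap: 0.0418
grip_force: 0.0
pos [ 0.5695 -0.0455  0.2286] yaw -106.46 t 14.5 F [-0.6  0.6 -1.1] gap 0.0418 gf 0.0
slide [-0.0056 -0.0037  0.5555] mm [ -1.7  -1.1 166.6] rot [-0.0005 -0.0013 -0.0015] deg [-0.09 -0.23 -0.26]
869 ((568.3988647460938, -43.91316223144531), (12.919853210449219, 62.484466552734375), 73.93011474609375) 0.08300174048695372 0.08964174518035273 0.09192600452892002
```

View pics/w3.png

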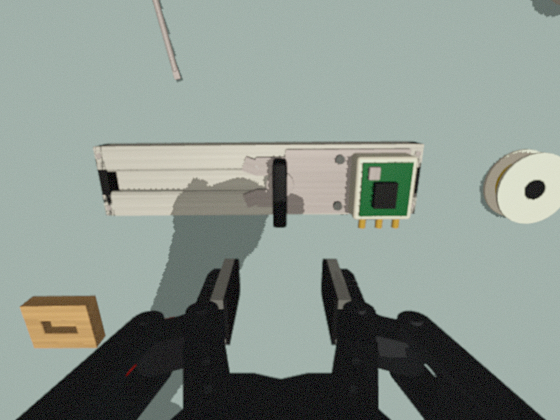

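The wrist view shows the handle upright at (280,192), crosswise over the fork's closed end, and the empty stand at (62,322). Before signing off I'll check the distance from stud to module.

```bash
python3 - <<'E'
from h import *
p,im,d=snap('wrist');W=cloud(p,d);Z=W[...,2]
a=np.radians(73.8);ey=np.array([np.cos(a),np.sin(a)]);ex=np.array([ey[1],-ey[0]]);Q=(W[...,:2]-[.5684,-.0439])*1000;X=Q@ex;Y=Q@ey
m=(abs(X)<32)&(Z>.06)&(Z<.095)&(Y<-50)&(Y>-160);print('mod Y',np.percentile(Y[m],[.5,2,98,99.5]).round(1))
h=(abs(X)<30)&(Z>.08)&(Z<.1)&(abs(Y)<30);print('handle Y',np.percentile(Y[h],[.5,2,50,98,99.5]).round(1),'X',np.percentile(X[h],[.5,99.5]).round(1))
b=(abs(X)<36)&(Z>.034)&(Z<.040)&(Y<60)&(Y>-60);print('foot X',np.percentile(X[b],[.5,99.5]).round(1),'arm tip Y',np.percentile(Y[b&(abs(X)>15)],[99,99.8]))
E
```

```text
mod Y [-134.7 -133.6  -76.9  -76.5]
handle Y [-7.3 -7.2 -0.6  6.1  6.2] X [-29.7  29.5]
foot X [-35.6  35.7] arm tip Y [37.49255883 39.35696042]
```

```bash
python3 -c "
from cell import env
print(env.sign_off())"
```

```text
the job is handed in; nothing more can be done
None
```

The stud is home at the closed end of the fork, within about 0.5 mm by the last measurement. It is turned crosswise under the slot's lips, released and standing upright on the slot floor; the job was handed in at about 14.6 s.

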